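# Prove the bushing on the gauge pin and present it over the housing bore

## Task

Check the brass flanged bushing by sliding it all the way down onto the upright gauge pin, then draw it off again and carry it over the brown gear head to the bearing housing. Stop with it hovering about a centimetre above the bore, upright, centred on the bore and with its two bolt holes lined up with those of the housing, so that I can oil the bore before it goes in; it must never touch the housing. Finish while still holding it there, and do not disturb the gear head, the arbor, the oil bottle or the drill chuck.

Things in the scene. Friction and masses are not known exactly. Their poses are not given: they have to be found in the camera images.
- bushing: Loose brass flanged bushing, 0.16 kg, standing on its tube, flange on top. Tube 26 mm across, 40 mm long; flange 66 (x) x 36 (y) x 9 mm; 49 mm high in all. 20 mm bore right through; two 6 mm bolt holes in the flange 23 mm either side of it along x (half-turn symmetric). Origin: centre of the tube's lower end; z up along the bore. Grip it across the 36 mm flange width, 44 mm above the origin.
- gauge_seat (a point): Fixed gauge: dark round foot 64 mm across and 12 mm high, with an upright steel pin in its middle. This point is on the pin's axis, on top of the foot, where the lower end of the bushing rests when it is fully down.
- gauge_tip (a point): Top of the gauge pin, 56 mm above gauge_seat. The pin is 17 mm in diameter; its top 12 mm taper to 7 mm diameter at the tip.
- bore_mouth (a point): Centre of the mouth of the bore in the fixed bearing housing, 50 mm above the bench, level with its flat top. Grey block 86 (x) x 60 (y) mm on a dark foot 116 x 72 x 10 mm. Bore 27.5 mm in diameter, 36 mm deep; two 5 mm bolt holes 23 mm either side of it along x. z up.
- gear_head: Brown power-tool gear head lying between gauge and housing, loose: 320 mm (along its x) x 132 mm (along its y), 88 mm high. Origin: centre of its underside, on the bench.
- arbor: Bystander: loose stepped steel arbor standing upright, 30 mm in diameter, 74 mm high, origin centre of underside.
- oil_bottle: Bystander: small brown dropper bottle standing upright, 33 mm in diameter, 102 mm high, origin centre of underside.
- drill_chuck: Bystander: loose steel drill chuck standing upright, 36 mm in diameter, 40 mm high, origin centre of underside.
- housing: The bearing housing as a whole (see bore_mouth); origin under its centre on the bench, axes as bore_mouth.
There are look-alikes about, which are no part of the job. Leave any green or turquoise look-alike of the part that bears gauge_seat alone.

How it is judged:
On the way, in this order (a step that is already met when the one before it is completed fails the run):
1. the bushing is fully down on the gauge pin (horizontal distance between bushing and gauge_seat below 0.004 m and z of bushing in the frame of gauge_seat below 0.004 m and angle between bushing's own z axis and vertical below 0.1 rad), for 0.2 s.
2. the bushing has been drawn off the pin, wholly above its tip (z of bushing in the frame of gauge_tip above 0.002 m), for 0.05 s.
3. the bushing is carried over the gear head (height (world z) of bushing above 0.088 m and x of bushing in the frame of gear_head between -0.17 and 0.17 m and y of bushing in the frame of gear_head between -0.07 and 0.07 m), for 0.05 s.
At the end, for the whole second after the job is handed in: The bushing is held still by the fingers, its lower end 3 to 18 mm above the bore mouth and touching nothing else, within 5 mm of the bore axis, tilted less than 0.10 rad, its bolt-hole line within 0.12 rad of the housing's (either way round) (horizontal distance between bushing and bore_mouth below 0.005 m and z of bushing in the frame of bore_mouth between 0.003 and 0.018 m and angle between bushing's own z axis and vertical below 0.1 rad and angle between the x axis of bushing and the x axis of bore_mouth, either way round below 0.12 rad and contact force between bushing and the fingers above 1 N and contact force between bushing and housing below 0.05 N and linear speed of bushing below 0.02 m/s); the arm keeps its last pose, push and grip.
It fails at once if the bushing touches the housing (contact force between bushing and housing above 0.3 N).
It fails at once if the gear head is shifted by more than 20 mm or tipped (distance of gear_head from where it was at the start of the episode above 0.02 m or angle between gear_head's own z axis and vertical above 0.3 rad).
It fails at once if the arbor is shifted by more than 20 mm or tipped (distance of arbor from where it was at the start of the episode above 0.02 m or angle between arbor's own z axis and vertical above 0.3 rad).
It fails at once if the oil bottle is shifted by more than 20 mm or tipped (distance of oil_bottle from where it was at the start of the episode above 0.02 m or angle between oil_bottle's own z axis and vertical above 0.3 rad).
It fails at once if the drill chuck is shifted by more than 20 mm or tipped (distance of drill_chuck from where it was at the start of the episode above 0.02 m or angle between drill_chuck's own z axis and vertical above 0.3 rad).
It also fails if it takes over 51 s, if anything falls off the work surface, if the arm or the gripper's body presses on something with over 40 N, if the wrist force passes 120 N, or if a joint passes its speed limit or range.

## Robot

A 6-joint arm with a two-finger parallel gripper is mounted at the origin on a cart in front of the work surface, level with it; the furniture and walls round the work are solid. World frame = base frame: x ahead of the robot, y to its left, z up, the work surface at z = 0. Lengths are in m, angles in rad, forces in N, time in s.
With the tool pointing down it reaches from about 0.35 to 0.975 m from the base axis. Payload 4.9 kg.
Tool frame: the origin (TCP) lies on the mounting face of the last link; the fingertips stand 173 mm ahead of it and the grasp point (between the pads) lies 155 mm ahead of it; z points along the fingers, y is the line along which they close (so a half turn about z gives the same grasp; the last joint's range is limited). The gripper opens to 85 mm and grips with 20 to 120 N. Pads are 22 mm wide; open, the fingers measure 114 mm over their backs; the gripper's body (76 mm by 85 mm) begins 54 mm behind the grasp point. The pads swing forward as they close: fully open they stand 13 mm farther back than shut.
Start: joints at [-1.305, 0.053, 1.613, -0, 1.476, -0.119], TCP at [0.235, -0.579, 0.405] pointing down, gripper open.
Joint ranges: [-3.01, 3.01], [-1.01, 2.22], [0.06, 2.58], [-1.02, 4.17], [0.09, 2.62], [-3.14, 3.14]. Speed limits (rad/s): [2.57, 2.57, 3.14, 3.14, 3.14, 3.14].

## Interface

Orientations are given as a rotation vector (axis times angle).
In Python, from station import monitor, eyes, finish_job gives the robot as it stands. The module is installed in compiled form; this text tells all that it offers.
- The arm moves only by the tool step_arm, never from a script. Its argument "commands" is a list of rows, each a list of 3 entries, a list of its own where there are three numbers: the opening in per cent of the stroke, from 0 (shut) to 100 (fully open), then the shift along the tool's x, y, z in mm, then the turn about the tool's z in degrees. In form: [[hand, [x, y, z], yaw], ...]. A call has 1 to 12 rows; each row is the pose to reach, as a shift and turn from the pose commanded when the call began, along the tool's axes at that moment; what a row does not reach only later rows make up. A row lasts 1/8 s, in which the tool goes at most 62.5 mm and 10.7 degrees, less where a joint would pass 70% of its speed; a pose out of reach is approached as far as the arm can. A call with a gripper value outside its range is refused whole. The fingers move at their own pace and stop on an object; "squeeze" is the grip in N (left out, the last holds). Time passes only in rows, so rows that repeat a pose let the fingers close. It gives the time, the measured TCP pose, the force, the opening and the grip force at its end, in the units of the state.
- monitor.get_obs(): the state, without advancing time (a new reading comes with each control period).
- eyes.get_image(name): name is "scene" or "top" or "wrist"; returns the picture (480x640x3 uint8, red, green, blue); there is no depth.
- eyes.camera_info(name): a dict with "camera_matrix" (3x3 intrinsics, pixels), "k1" (the pictures are not rectified: a ray, as slopes to the right and down, at radius r is drawn at 1 + k1 r^2 times it, then the intrinsics apply), "extrinsics" (4x4, takes a point from camera to world coordinates). Camera axes: x right, y down, z forward; pixel columns grow to the right and rows downward; lengths in m; the calibration is good to about 2 mm. A picture is of the moment at which its call begins: read the wrist's pose just before it. camera_info takes no time and is no camera call; for the wrist camera it gives the pose at the moment of the call.
- finish_job(): hands the job in; it is judged then, once.
The state is a dict: "t": time; "q": joint angles; "dq": joint speeds; "effort": joint torques, N m; "tool_pos": TCP position; "tool_rot": TCP orientation; "contact_force": force on the tool from outside, world axes, zero at the start; "wrist_torque": the same for the moment, N m; "opening": finger opening in m; "grip_force": force on a finger pad.
Only numpy, scipy, OpenCV 4.12 (cv2) and the standard library are available. Lean on these libraries where they do the work, as an engineer would, in place of code of your own. Each camera call takes 0.05 s, during which the arm holds its last target. There are 200 camera calls.

## Working session

There is one attempt and no reset: what is moved stays moved. The work goes in short steps, Python scripts to look and compute and a tool call to move; the robot and the scene stay as the last step left them, time stands still between calls to the robot, and variables do not carry over. Pictures are saved under pics/ and viewed, at most 10 in all, crops included, and the job is handed in when it is done.

Besides the shell and the picture viewer there is one more tool, called after "Request:" by a JSON object that holds its "api" and its "payload", one argument or row to a line. step_arm: Moves the arm, as the interface text tells. Its arguments: {"type":"object","properties":{"commands":{"type":"array"},"squeeze":{"type":"number"}},"required":["commands"]}

```bash
mkdir -p pics; cat > h.py <<'E'
import numpy as np,cv2
from scipy.spatial.transform import Rotation as R
from station import monitor,eyes,finish_job
def snap(n,f):
    im=eyes.get_image(n); cv2.imwrite('pics/'+f,im[:,:,::-1]); return im
def pix2w(n,uv,z,ci=None):
    ci=ci or eyes.camera_info(n); K=np.array(ci['camera_matrix']);T=np.array(ci['extrinsics'])
    out=[]
    for u,v in np.atleast_2d(uv):
        d=np.array([(u-K[0,2])/K[0,0],(v-K[1,2])/K[1,1]]); s=d.copy()
        for _ in range(30): s=d/(1+ci['k1']*(s@s))
        r=T[:3,:3]@np.array([*s,1]);c=T[:3,3]
        out.append(c+r*(z-c[2])/r[2])
    return np.array(out)
def w2pix(n,p,ci=None):
    ci=ci or eyes.camera_info(n); K=np.array(ci['camera_matrix']);T=np.array(ci['extrinsics'])
    c=(np.atleast_2d(p)-T[:3,3])@T[:3,:3]; s=c[:,:2]/c[:,2:]
    s=s*(1+ci['k1']*(s**2).sum(1,keepdims=True))
    return s*[K[0,0],K[1,1]]+[K[0,2],K[1,2]]
E
python3 - <<'E'
from h import *
np.set_printoptions(precision=4,suppress=True)
a=snap('top','top.png');b=snap('scene','scene.png')
for n in('top','scene','wrist'):print(n,eyes.camera_info(n))
o=monitor.get_obs();print(o)
print(R.from_rotvec(o['tool_rot']).as_matrix())
E
```

```text
top {'camera_matrix': array([[461.3515,   0.    , 319.2506],
       [  0.    , 461.3515, 235.7247],
       [  0.    ,   0.    ,   1.    ]]), 'k1': -0.04587205788993768, 'extrinsics': array([[ 0.013 , -0.9918,  0.1268,  0.4063],
       [-0.9999, -0.0142, -0.0089, -0.0519],
       [ 0.0106, -0.1266, -0.9919,  1.1637],
       [ 0.    ,  0.    ,  0.    ,  1.    ]])}
scene {'camera_matrix': array([[516.2768,   0.    , 322.6986],
       [  0.    , 516.2768, 238.7376],
       [  0.    ,   0.    ,   1.    ]]), 'k1': -0.055163990367694454, 'extrinsics': array([[-0.8808, -0.2548,  0.3991, -0.0241],
       [-0.4731,  0.4403, -0.7631,  1.0381],
       [ 0.0188, -0.8609, -0.5084,  0.814 ],
       [ 0.    ,  0.    ,  0.    ,  1.    ]])}
wrist {'camera_matrix': array([[360.5483,   0.    , 322.8279],
       [  0.    , 360.5483, 239.3948],
       [  0.    ,   0.    ,   1.    ]]), 'k1': 0.014071585388658896, 'extrinsics': array([[ 0.3751, -0.8852, -0.2752,  0.3051],
       [-0.927 , -0.3588, -0.1094, -0.5504],
       [-0.0018,  0.2961, -0.9551,  0.3744],
       [ 0.    ,  0.    ,  0.    ,  1.    ]])}
{'t': 0.1, 'q': array([-1.305 ,  0.0533,  1.6142, -0.    ,  1.476 , -0.119 ]), 'dq': array([-0.0002, -0.001 , -0.0034,  0.0018, -0.0013,  0.0004]), 'effort': array([  0.0002, -39.4906, -37.1363,  -0.0002,   0.0039,  -0.    ]), 'tool_pos': array([ 0.2346, -0.5791,  0.4035]), 'tool_rot': array([-3.0817, -0.6005,  0.0002]), 'contact_force': array([ 0.1501,  1.1066, -0.1395]), 'wrist_torque': array([ 0.0084, -0.0187, -0.0295]), 'grip_force': 0.0, 'opening': 0.085583758164825}
[[ 0.9268  0.3754 -0.0005]
 [ 0.3754 -0.9268  0.0019]
 [ 0.0002 -0.0019 -1.    ]]
```

View pics/top.png

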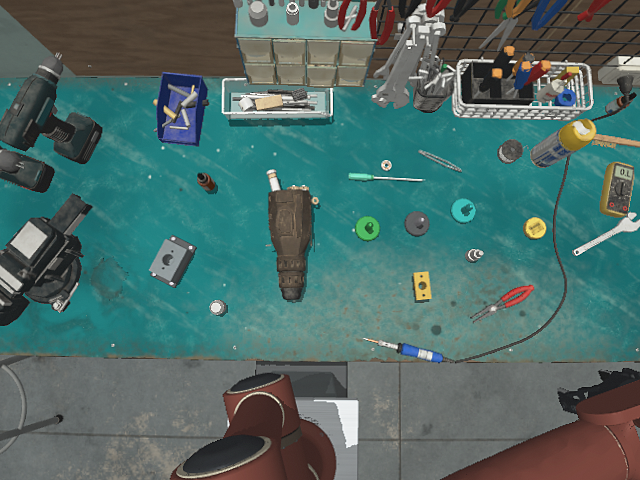

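View pics/scene.png

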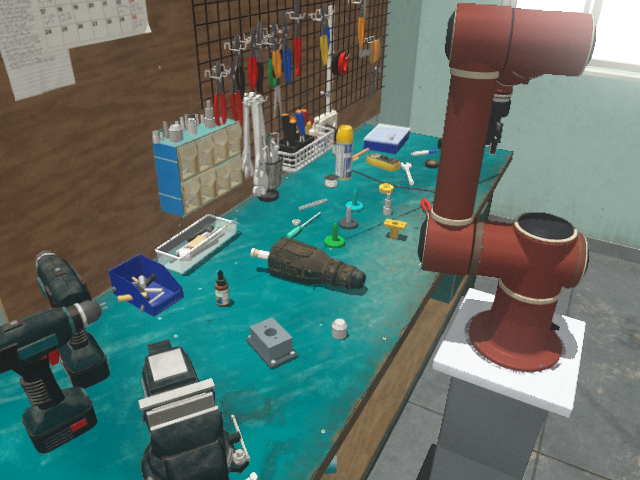

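Top view candidates:
- **Bushing:** the rectangular-flange brass part at (422,287), or the round yellow part at (535,228).
- **Gauge:** dark at (417,223), green at (368,228), turquoise at (463,210), or a dark round thing at (510,152).
- **Housing:** grey block at (172,260).

I choose (422,287), (417,223) and (172,260). The gear head lies at (290,240), the bottle at (207,182), the chuck at (217,308) and the arbor at (475,255). Next is a close crop to check.

```bash
python3 - <<'E'
from h import *
a=cv2.imread('pics/top.png')
c1=cv2.resize(a[190:310,380:500],None,fx=5,fy=5,interpolation=2)[:,:400]
c1=cv2.resize(a[200:310,385:460],None,fx=5.3,fy=5.3,interpolation=2)
c2=cv2.resize(a[225:300,140:205],None,fx=6,fy=6,interpolation=2)
o=np.zeros((590,800,3),np.uint8);o[:c1.shape[0],:c1.shape[1]]=c1[:590];o[:c2.shape[0],400:400+c2.shape[1]]=c2
cv2.imwrite('pics/c1.png',o)
E
```

```text
(no output)
```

View pics/c1.png

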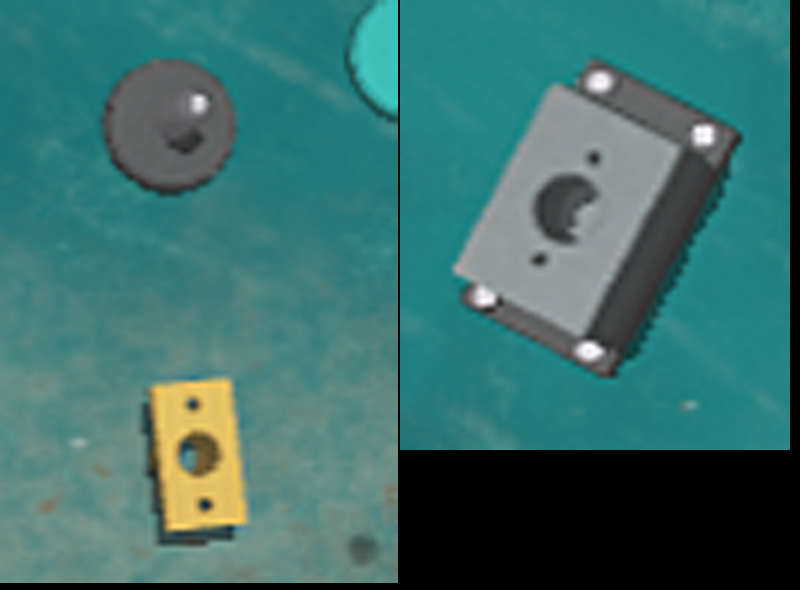

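The crop confirms it: the brass part has its two bolt holes at (193,404) and (205,504), the dark gauge has its pin tip at (200,103), and the housing has its holes at (594,158) and (540,259).

```bash
python3 - <<'E'
from h import *
np.set_printoptions(precision=4,suppress=True)
c=lambda p,s,o:(np.array(p,float)+.5)/s-.5+o
B=pix2w('top',c([(193,404),(205,504),(199,454),(152,388),(232,380),(246,523),(166,530)],5.3,[385,200]),.049);print('bush',B[:3,:2],B[3:].mean(0))
d=B[4]+B[3]-B[5]-B[6];print('ang',np.degrees(np.arctan2(d[1],d[0])))
print('foot',pix2w('top',c([(171,126)],5.3,[385,200]),.012),'tip',pix2w('top',c([(200,103)],5.3,[385,200]),.068))
H=pix2w('top',c([(194,158),(140,259),(167,209),(155,85),(283,150),(183,340),(57,270)],6,[140,225]),.05);print('hous',H[:3,:2],H[3:].mean(0))
d=H[3]+H[4]-H[5]-H[6];print('ang',np.degrees(np.arctan2(d[1],d[0])),np.degrees(np.arctan2(*(H[0]-H[1])[[1,0]])))
print('gear',pix2w('top',[(290,192),(291,298),(315,200),(274,174)],.05)[:,:2])
for n,p,z in(('bottle',(205,178),.09),('chuck',(218,308),.03),('arbor',(476,254),.06),('green',(369,228),.03)):print(n,pix2w('top',[p],z)[0,:2])
o=monitor.get_obs();print(np.degrees(o['q'][[0,5]]))
E
```

```text
bush [[ 0.4544 -0.3095]
 [ 0.4091 -0.3144]
 [ 0.4317 -0.3119]] [ 0.4313 -0.3119  0.049 ]
ang 4.932330547900271
foot [[ 0.5886 -0.3094  0.012 ]] tip [[ 0.5906 -0.3103  0.068 ]]
hous [[0.5063 0.2952]
 [0.4652 0.315 ]
 [0.4855 0.3051]] [0.4848 0.304  0.05  ]
ang -25.359956162235378 -25.65760409183795
gear [[ 0.6562  0.0116]
 [ 0.3974  0.0038]
 [ 0.637  -0.0502]
 [ 0.7011  0.0522]]
bottle [0.6785 0.213 ]
chuck [0.3705 0.1818]
arbor [ 0.5082 -0.4419]
green [ 0.5723 -0.1855]
[-74.7685  -6.8198]
```

Request:
{"api": "step_arm", "payload": {
  "commands": [
    [100,[47,-29,17],3],
    [100,[94,-58,34],6],
    [100,[141,-87,52],9],
    [100,[188,-116,69],12],
    [100,[235,-145,86],15],
    [100,[282,-174,104],17],
    [100,[282,-174,104],17],
    [100,[282,-174,104],17]
  ]
}}

```text
t: 1.1
tool_pos: [0.4306, -0.3123, 0.3007]
tool_rot: [3.138, 0.139, -0.001]
contact_force: [-0.1, 0.6, 0.4]
opening: 0.0853
grip_force: 0.0
```

```bash
python3 - <<'E'
from h import *
np.set_printoptions(precision=4,suppress=True)
ci=eyes.camera_info('wrist');o=monitor.get_obs();print(o['t'],o['tool_pos'],R.from_rotvec(o['tool_rot']).as_matrix())
import pickle;pickle.dump(ci,open('ci1','wb'))
snap('wrist','w1.png')
E
```

```text
1.1 [ 0.4306 -0.3123  0.3007] [[ 0.9961  0.0887 -0.0004]
 [ 0.0887 -0.9961 -0.0003]
 [-0.0004  0.0003 -1.    ]]
```

View pics/w1.png

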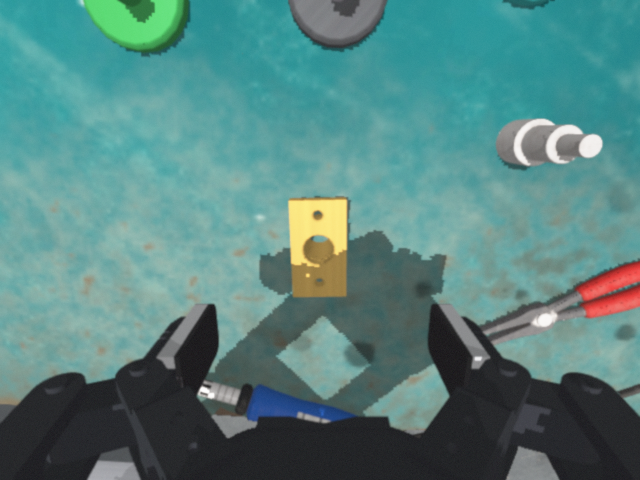

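The bushing lies between the open fingers: flange corners at (289,199), (348,199), (346,297) and (293,297), bolt holes at (318,215) and (319,282). The fingers are clear of everything else.

```bash
python3 - <<'E'
from h import *
import pickle
np.set_printoptions(precision=4,suppress=True)
ci=pickle.load(open('ci1','rb'))
B=pix2w('wrist',[(318,215),(319,282),(318.5,249),(289,199),(348,199),(346,297),(293,297)],.049,ci);print(B[:,:2],B[3:].mean(0))
d=B[3]+B[4]-B[5]-B[6];print(np.degrees(np.arctan2(d[1],d[0])),np.linalg.norm(B[4]-B[3]),np.linalg.norm(d)/2)
print(w2pix('wrist',[[.4306,-.3123,.049]],ci))
E
```

```text
[[ 0.4534 -0.3072]
 [ 0.4075 -0.3117]
 [ 0.4308 -0.3094]
 [ 0.462  -0.2883]
 [ 0.4653 -0.325 ]
 [ 0.3981 -0.331 ]
 [ 0.3949 -0.2951]] [ 0.4301 -0.3098  0.049 ]
5.442489792252527 0.03682754957694658 0.06739890094158026
[[322.8723 249.639 ]]
```

Request:
{"api": "step_arm", "payload": {
  "commands": [
    [100,[0,-2,40],0],
    [100,[0,-2,80],0],
    [100,[0,-2,103],0],
    [100,[0,-2,103],0],
    [40,[0,-2,103],0],
    [30,[0,-2,103],0],
    [20,[0,-2,103],0],
    [20,[0,-2,103],0],
    [20,[0,-2,103],0],
    [20,[0,-2,103],0]
  ],
  "squeeze": 50
}}

```text
t: 2.4
tool_pos: [0.4311, -0.3106, 0.1993]
tool_rot: [3.137, 0.139, 0.002]
contact_force: [-2.0, 0.7, 6.2]
opening: 0.0349
grip_force: 49.7
```

Request:
{"api": "step_arm", "payload": {
  "commands": [
    [20,[0,0,-20],0],
    [20,[0,0,-55],0],
    [20,[0,0,-95],0],
    [20,[40,0,-95],0],
    [20,[80,0,-95],0],
    [20,[80,0,-95],0],
    [20,[80,0,-95],0],
    [20,[80,0,-95],0]
  ]
}}

```text
t: 3.4
tool_pos: [0.5093, -0.3031, 0.2921]
tool_rot: [-3.138, -0.137, 0.002]
contact_force: [0.7, -0.3, -1.7]
opening: 0.0351
grip_force: 50.7
```

```bash
python3 - <<'E'
from h import *
import pickle
np.set_printoptions(precision=4,suppress=True)
ci=eyes.camera_info('wrist');o=monitor.get_obs();print(o['t'],o['tool_pos'],R.from_rotvec(o['tool_rot']).as_matrix(),o['opening'])
pickle.dump(ci,open('ci2','wb'))
snap('wrist','w2.png')
E
```

```text
3.4 [ 0.5093 -0.3031  0.2921] [[ 0.9962  0.0874 -0.0011]
 [ 0.0874 -0.9962  0.0006]
 [-0.0011 -0.0007 -1.    ]] 0.03512380734570911
```

View pics/w2.png

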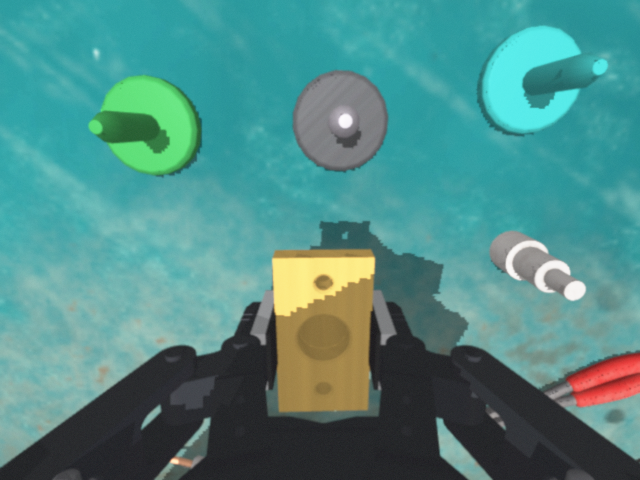

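The pin tip is at (345,121) and its foot is centred at (341,121). The held bushing has its holes at (323,282) and (323,388) and its bore at (323,337).

```bash
python3 - <<'E'
from h import *
import pickle
np.set_printoptions(precision=4,suppress=True)
ci=pickle.load(open('ci2','rb'))
for z in (.142,):print('B',pix2w('wrist',[(323,282),(323,388),(323,337)],z,ci), np.mean(pix2w('wrist',[(272,252),(375,252),(370,411),(280,411)],z,ci),0))
t=pix2w('wrist',[(345,121)],.068,ci);f=pix2w('wrist',[(341,121)],.012,ci);print(t,f)
M=np.array([[ 0.9962,0.0874],[0.0874,-0.9962]])
for b in ([.5093,-.3031],):
  for g in (t[0,:2],f[0,:2],[.5906,-.3103],[.5886,-.3094]):print((np.array(g)-b)@M)
E
```

```text
B [[ 0.5314 -0.301   0.142 ]
 [ 0.4853 -0.3051  0.142 ]
 [ 0.5086 -0.303   0.142 ]] [ 0.5086 -0.3035  0.142 ]
[[ 0.589  -0.3073  0.068 ]] [[ 0.5898 -0.3078  0.012 ]]
[0.079  0.0111]
[0.0798 0.0117]
[0.0804 0.0143]
[0.0784 0.0132]
```

Request:
{"api": "step_arm", "payload": {
  "commands": [
    [20,[40,6,0],0],
    [20,[80,12,0],0],
    [20,[80,12,0],0],
    [20,[80,12,0],0],
    [20,[80,12,15],0],
    [20,[80,12,30],0],
    [20,[80,12,40],0],
    [20,[80,12,45],0],
    [20,[80,12,45],0]
  ]
}}

```text
t: 4.58
tool_pos: [0.5908, -0.308, 0.2471]
tool_rot: [-3.138, -0.138, 0.001]
contact_force: [-0.7, -0.9, -1.7]
opening: 0.0348
grip_force: 50.8
```

```bash
python3 - <<'E'
from h import *
import pickle
np.set_printoptions(precision=4,suppress=True)
o=monitor.get_obs();print(o['tool_pos'],o['contact_force'],o['wrist_torque'],R.from_rotvec(o['tool_rot']).as_matrix()[:,2])
im=snap('wrist','w3.png');s=snap('scene','s3.png')
c=cv2.resize(s[170:260,320:420],None,fx=4,fy=4,interpolation=2)
out=np.zeros((480,800,3),np.uint8);out[:360,:400]=c;out[:,400:]=im[:,120:520];cv2.imwrite('pics/v3.png',out[:,:,::-1])
E
```

```text
[ 0.5908 -0.308   0.2471] [-0.6995 -0.8667 -1.6856] [ 0.0402 -0.0436 -0.0091] [-0.0008  0.0005 -1.    ]
```

View pics/v3.png

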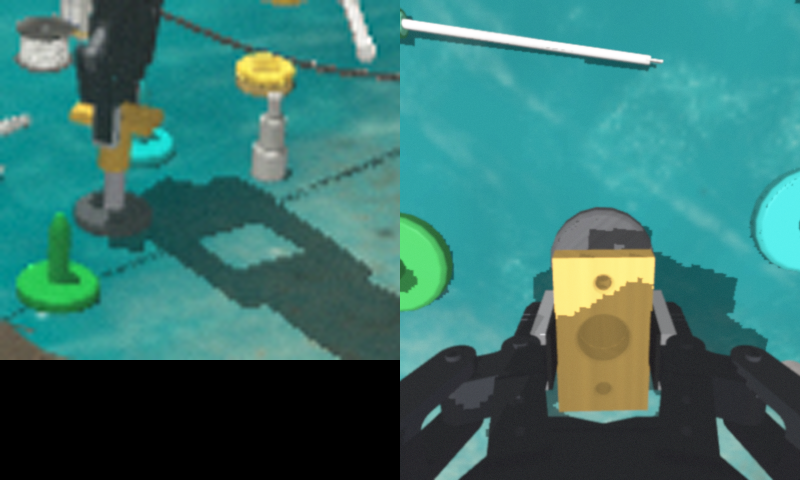

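The bushing has its tube around the upper pin, with no force on it. I'll lower it to the foot.

Request:
{"api": "step_arm", "payload": {
  "commands": [
    [20,[0,0,12],0],
    [20,[0,0,24],0],
    [20,[0,0,32],0],
    [20,[0,0,35],0],
    [20,[0,0,36],0],
    [20,[0,0,36],0],
    [20,[0,0,36],0]
  ]
}}

```text
t: 5.55
tool_pos: [0.591, -0.308, 0.2119]
tool_rot: [3.138, 0.138, 0.0]
contact_force: [-0.6, -0.5, -2.0]
opening: 0.0348
grip_force: 50.8
```

Request:
{"api": "step_arm", "payload": {
  "commands": [
    [20,[0,0,1],0],
    [20,[0,0,2],0],
    [20,[0,0,3],0],
    [20,[0,0,3],0],
    [20,[0,0,3],0]
  ]
}}

```text
t: 6.18
tool_pos: [0.5912, -0.3082, 0.2113]
tool_rot: [3.139, 0.139, -0.0]
contact_force: [-5.0, 4.0, 11.0]
opening: 0.0352
grip_force: 52.0
```

Seated: 13 N of upward contact at exactly the predicted height. Now I'll draw it off.

Request:
{"api": "step_arm", "payload": {
  "commands": [
    [20,[0,0,-3],0],
    [20,[0,0,-20],0],
    [20,[0,0,-50],0],
    [20,[0,0,-85],0],
    [20,[0,0,-118],0],
    [20,[0,0,-121],0],
    [20,[0,0,-121],0]
  ]
}}

```text
t: 7.05
tool_pos: [0.5908, -0.308, 0.3292]
tool_rot: [-3.138, -0.138, 0.0]
contact_force: [0.4, -0.2, -2.9]
opening: 0.0349
grip_force: 50.8
```

Request:
{"api": "step_arm", "payload": {
  "commands": [
    [20,[-6,-30,0],1],
    [20,[-15,-75,0],4],
    [20,[-26,-125,0],7],
    [20,[-36,-175,0],10],
    [20,[-46,-225,0],13],
    [20,[-57,-275,0],16],
    [20,[-67,-325,0],19],
    [20,[-77,-375,0],22],
    [20,[-88,-425,0],25],
    [20,[-98,-475,0],28],
    [20,[-108,-525,0],30],
    [20,[-116,-565,0],30]
  ]
}}

```text
t: 8.55
tool_pos: [0.4242, 0.246, 0.3274]
tool_rot: [3.066, -0.677, -0.005]
contact_force: [0.6, -1.0, -1.6]
opening: 0.0351
grip_force: 50.9
```

Request:
{"api": "step_arm", "payload": {
  "commands": [
    [20,[-23,-26,0],0],
    [20,[-46,-53,0],0],
    [20,[-69,-79,0],0],
    [20,[-69,-79,0],0],
    [20,[-69,-79,0],0],
    [20,[-69,-79,0],0]
  ]
}}

```text
t: 9.3
tool_pos: [0.3966, 0.3445, 0.3289]
tool_rot: [3.066, -0.68, -0.001]
contact_force: [0.2, 0.3, -1.9]
opening: 0.035
grip_force: 51.0
```

```bash
python3 - <<'E'
from h import *
import pickle
np.set_printoptions(precision=4,suppress=True)
ci=eyes.camera_info('wrist');o=monitor.get_obs();print(o['t'],o['tool_pos'],R.from_rotvec(o['tool_rot']).as_matrix())
pickle.dump(ci,open('ci4','wb'))
snap('wrist','w4.png')
E
```

```text
9.3 [0.3966 0.3445 0.3289] [[ 0.9062 -0.4229 -0.001 ]
 [-0.4229 -0.9062 -0.0009]
 [-0.0005  0.0012 -1.    ]]
```

View pics/w4.png

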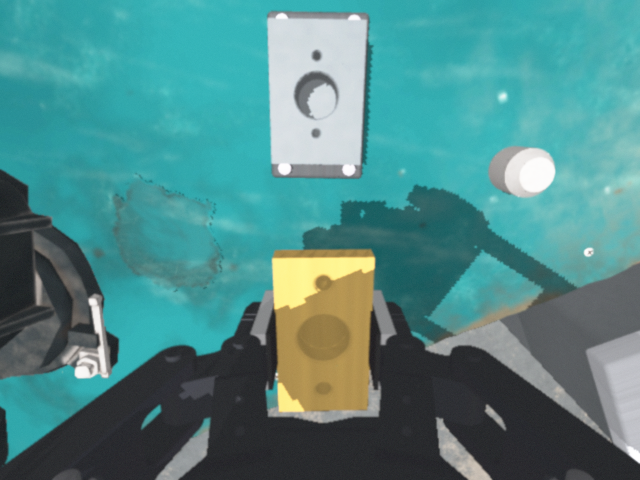

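The housing's bolt holes are at (317,56) and (316,133) with the bore centre at (316,95). Its top corners are (269,19), (367,20), (362,164) and (272,163). The bushing's holes are still at (323,282) and (323,388), so it has not slipped.

```bash
python3 - <<'E'
from h import *
import pickle
np.set_printoptions(precision=4,suppress=True)
ci=pickle.load(open('ci4','rb'))
a=lambda d:np.degrees(np.arctan2(d[1],d[0]))
zb=.3289-.1993+.049
B=pix2w('wrist',[(323,282),(323,388),(323,337),(272,252),(375,252),(370,411),(280,411)],zb,ci)
H=pix2w('wrist',[(317,56),(316,133),(316,95),(269,19),(367,20),(362,164),(272,163)],.05,ci)
for P in(B,H):print(P[:3,:2],P[3:].mean(0)[:2],a(P[0]-P[1]),a(P[3]+P[4]-P[5]-P[6]))
M=np.array([[.9062,-.4229],[-.4229,-.9062]])
bc=(B[2]+B[3:].mean(0))/2
for h in(H[:2].mean(0),H[2],H[3:].mean(0),np.array([.4852,.3045])):print((h[:2]-bc[:2])@M, (h[:2]-[.3966,.3445])@M)
E
```

```text
[[0.4167 0.3351]
 [0.3747 0.3547]
 [0.3959 0.3448]] [0.3956 0.3444] -25.030180374584575 -24.49670649667615
[[0.5053 0.2977]
 [0.4641 0.318 ]
 [0.4852 0.3079]] [0.4844 0.3072] -26.150814774083713 -25.728362782987332
[ 0.0962 -0.0043] [ 0.0953 -0.004 ]
[ 0.0966 -0.0046] [ 0.0957 -0.0043]
[ 0.0961 -0.0036] [ 0.0953 -0.0034]
[ 0.098  -0.0015] [ 0.0972 -0.0012]
```

Request:
{"api": "step_arm", "payload": {
  "commands": [
    [20,[40,-2,0],1],
    [20,[80,-3,0],1],
    [20,[96,-4,0],1],
    [20,[96,-4,0],1],
    [20,[96,-4,20],1],
    [20,[96,-4,40],1],
    [20,[96,-4,55],1],
    [20,[96,-4,63],1],
    [20,[96,-4,67],1],
    [20,[96,-4,67],1],
    [20,[96,-4,67],1]
  ]
}}

```text
t: 10.72
tool_pos: [0.4855, 0.3086, 0.2635]
tool_rot: [-3.061, 0.705, -0.002]
contact_force: [0.4, 0.2, -1.9]
opening: 0.0348
grip_force: 51.0
```

```bash
python3 - <<'E'
from h import *
import pickle
np.set_printoptions(precision=4,suppress=True)
ci=eyes.camera_info('wrist');o=monitor.get_obs();print(o['t'],o['tool_pos'],o['contact_force'],R.from_rotvec(o['tool_rot']).as_matrix())
pickle.dump(ci,open('ci5','wb'))
im=snap('wrist','w5.png');s=snap('scene','s5.png')
c=cv2.resize(s[270:390,220:320],None,fx=4,fy=4,interpolation=2)
out=np.zeros((480,800,3),np.uint8);out[:,:400]=c;out[:,400:]=im[:,120:520];cv2.imwrite('pics/v5.png',out[:,:,::-1])
E
```

```text
10.725 [0.4855 0.3086 0.2635] [ 0.4234  0.2045 -1.9309] [[ 0.8992 -0.4376  0.0013]
 [-0.4376 -0.8992  0.0006]
 [ 0.0009 -0.0011 -1.    ]]
```

View pics/v5.png

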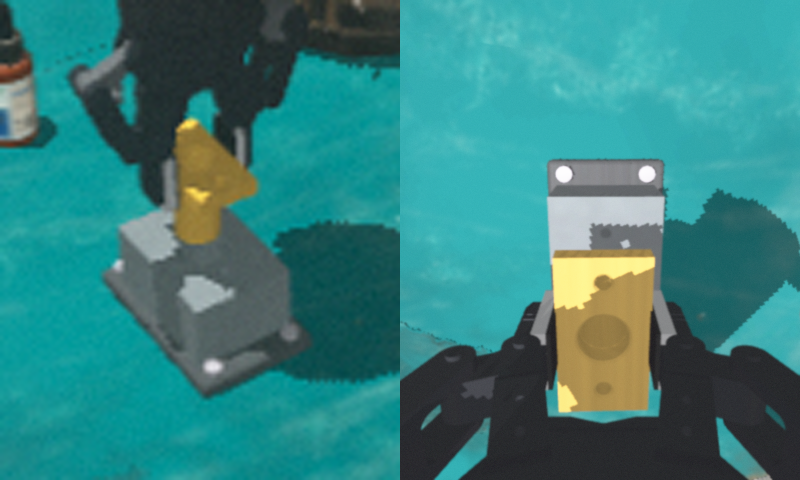

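The bushing hangs above the housing. The far edge of the housing top is at row 196, columns 548 to 664 of the composite, and its far bolt hole shows at (605,233).

```bash
python3 - <<'E'
from h import *
import pickle
np.set_printoptions(precision=4,suppress=True)
ci=pickle.load(open('ci5','rb'))
P=pix2w('wrist',[(268,196),(384,196),(325,233)],.05,ci)[:,:2]
B=pix2w('wrist',[(323,337),(323,282),(323,388)],.0642+.049,ci)[:,:2]
M=np.array([[.8992,-.4376],[-.4376,-.8992]])
print((P-[.4855,.3086])@M,(B-[.4855,.3086])@M)
E
```

```text
[[ 0.0425 -0.0288]
 [ 0.0425  0.031 ]
 [ 0.0226  0.0006]] [[-0.0006 -0.0004]
 [ 0.0223 -0.0004]
 [-0.024  -0.0004]]
```

Request:
{"api": "step_arm", "payload": {
  "commands": [
    [20,[0,1,2],0],
    [20,[0,1,3],0],
    [20,[0,1,3],0],
    [20,[0,1,3],0],
    [20,[0,1,3],0],
    [20,[0,1,3],0]
  ]
}}

```text
t: 11.58
tool_pos: [0.4847, 0.3075, 0.2598]
tool_rot: [-3.061, 0.705, -0.0]
contact_force: [0.4, 0.1, -1.5]
opening: 0.0348
grip_force: 51.0
```

```bash
python3 - <<'E'
from h import *
o=monitor.get_obs();print(o['t'],o['tool_pos'],o['contact_force'],o['grip_force'],abs(o['dq']).max())
print(finish_job())
E
```

```text
11.575 [0.48473917 0.30754612 0.25975983] [ 0.39216349  0.08635299 -1.49959232] 50.98095056600869 0.0018316076728368998
the job is handed in; nothing more can be done
None
```

The job is handed in at 11.6 s: the bushing went fully down on the gauge pin, came off, passed over the gear head, and is now held upright about 10 mm above the bore, centred to about 1 mm with bolt holes aligned by my measurements (no verdict was returned).

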